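Step the oil-line selector to the three-dot tag and tap the pedal

TASK

Switch the bottling bench to its third oil line: push the upright tab of the rotary selector round until it points squarely at the tag with three dots. Then press the pedal switch fully down and let it spring back up. Use light fingertip pushes, with nothing gripped, forced or lifted: leave the pedal flat on the desk where it stands, press it only once the selector is set, and leave the beaker, the loose caps and the label roll alone.

Things in the scene. Friction and masses are not known exactly. Their poses are not given: they have to be found in the camera images.
- selector_base: fixed round grey plate, 248 mm across, top 18 mm above the desk; three low brass hose barbs (up to 40 mm above the desk) at its back. Origin: on the selector's upright turning axis, at desk height; +x points to the barbs. Four stations lie round the axis on its -x side, 0.6 rad apart: three carry tags, the one near which the tab starts has none
- selector (a joint): angle of the turning head, rad, growing counter-clockwise from above, between stops at -0.68 and 1.28. The stations are at -0.6, 0, 0.6 and 1.2; it starts within 0.3 of 0, the untagged one. At value q the tab points in the direction pi - 0.3 + q about z of the base's frame. It turns with steady friction (about 4 N at the tab), has no spring or click, and stays where it is left
- tab (a point): centre of the one upright black tab, 67 mm from the axis, 55 mm above the desk. The tab is 28 mm long radially, 7 mm thick, 33 to 78 mm above the desk. The head under it: aluminium disc 90 mm across, top 36 mm above the desk, with a hub cap 38 mm across up to 46 mm. x axis: radially outward; y: across the tab, the way it moves as the joint grows; z up
- pointer (a point): point carried round by the head, straight out from the tab, 100 mm from the axis and 24 mm above the desk: it lies over a tag's centre when the tab points at that tag
- tag_1: round white tag, 38 mm across, 5 mm thick, fixed on the selector's plate; one raised black dot on top (each 10 mm across). Origin: centre of its underside, 18 mm above the desk, 100 mm from the selector's axis. The tags change places from start to start
- tag_2: round white tag, 38 mm across, 5 mm thick, fixed on the selector's plate; two raised black dots on top (each 10 mm across). Origin: centre of its underside, 18 mm above the desk, 100 mm from the selector's axis. The tags change places from start to start
- tag_3: round white tag, 38 mm across, 5 mm thick, fixed on the selector's plate; three raised black dots in a triangle on top (each 10 mm across). Origin: centre of its underside, 18 mm above the desk, 100 mm from the selector's axis. The tags change places from start to start. This is the one to select
- pedal: loose dark grey pedal switch, 85 x 106 x 36 mm, 0.35 to 0.55 kg, standing on the desk. Origin: centre of its underside. The hinged paddle is its top; the hinge runs along y at x = +21 mm, so the free end is at -x
- pedal_tread (a point): point to press: on top of the paddle near its free end, 34 mm above the desk when up; it goes down about 6 mm. It moves with the paddle
- pedal_paddle (a joint): paddle angle, rad: 0 up, 0.122 fully down; a spring pushes it back up. About 5 N at the tread starts it and 7 N takes it fully down
- beaker: clear beaker, 70 mm across and 90 mm high, loose; a bystander. Origin: centre of its underside
- loose_cap_1: white screw cap, 31 mm across and 20 mm high, loose, front left of the selector; a bystander. Origin: centre of its underside
- loose_cap_2: the same kind of cap, loose, beyond the pedal; a bystander. Origin: centre of its underside
- label_roll: roll of labels standing on end, 67 mm across and 45 mm high, loose; a bystander. Origin: centre of its underside
- stand_top (a point): not to be touched: top of the filling machine's clamp stand, 350 mm above the desk, on the left of the work. From here two thin rods run, about 300 to 350 mm above the desk: one up to 110 mm towards the robot, one to the left over the machine. An arm that comes from the left must pass above them (fingertips 450 mm above the desk)

How it is judged:
By the outcome, as a careful person would: the job done as asked, in the order asked, and still so for the second after the job is handed in, with the robot touching nothing.
It also fails if it takes over 51 s, if anything falls off the work surface, if the arm or the gripper's body presses on something with over 40 N, if the wrist force passes 120 N, or if a joint passes its speed limit or range.

ROBOT

A 6-joint arm with a two-finger parallel gripper is mounted at the origin on a cart in front of the work surface, level with it; the furniture and walls round the work are solid. World frame = base frame: x ahead of the robot, y to its left, z up, the work surface at z = 0. Lengths are in m, angles in rad, forces in N, time in s.
With the tool pointing down it reaches from about 0.35 to 0.975 m from the base axis. Payload 4.9 kg.
Tool frame: the origin (TCP) lies on the front face of the gripper's body, between the roots of the fingers; the fingertips stand 73 mm ahead of it and the grasp point (between the pads) lies 54 mm ahead of it (tip_extent is the distance from the TCP to the fingertips, in m); y points along the fingers, x is the direction in which the jaws open and shut, and the axes are right-handed (so a half turn about y gives the same grasp; the last joint's range is limited). The gripper opens to 85 mm and grips with 20 to 120 N. Pads are 22 mm wide; open, the fingers measure 114 mm over their backs; the gripper's body (76 mm by 85 mm) begins 54 mm behind the grasp point. The pads swing forward as they close: fully open they stand 13 mm farther back than shut.
Start: joints at [1, 0.053, 1.613, -0, 1.476, -0.119], TCP at [0.273, 0.562, 0.304] pointing down, gripper open.
Joint ranges: [-3.01, 3.01], [-1.01, 2.22], [0.06, 2.58], [-1.02, 4.17], [0.09, 2.62], [-3.14, 3.14]. Speed limits (rad/s): [2.57, 2.57, 3.14, 3.14, 3.14, 3.14].

INTERFACE

Orientations are given as a unit quaternion [w, x, y, z].
In Python, from plant import state, grab_frame, camera_info, job_done, tip_extent gives the robot as it stands.
- The arm moves only by the tool carry_out, never from a script. Its argument "rows" is a list that holds one entry, the list of rows, each a list of 7 numbers: the turn, a rotation vector about the world's x, y, z as a fraction of full scale, then the shift along the world's x, y, z as a fraction of full scale, then the finger opening in mm, from 0 to 85.4. A call has 1 to 5 rows; each row shifts and turns the commanded pose from where the row before left it; what a row does not reach is not made up. Full scale, the value 1, is 40 mm for a shift and 4 degrees for a turn. A row lasts 1/10 s, in which the tool goes at most 50 mm and 8.59 degrees, less where a joint would pass 70% of its speed; a pose out of reach is approached as far as the arm can. A call with a number of a shift or a turn outside -1 to 1 is refused whole. A call with a gripper value outside its range is refused whole. The fingers move at their own pace and stop on an object; the grip force is fixed at half the most. Time passes only in rows, so rows that do not move let the fingers close. It gives the time, the measured TCP pose, the force and the opening at its end, in the units of the state.
- state(): the state, without advancing time (a new reading comes with each control period).
- grab_frame(name): name is "scene" or "top" or "wrist"; returns the picture (384x512x3 uint8, blue, green, red); there is no depth.
- camera_info(name): a dict with "intrinsics" (3x3 intrinsics, pixels), "k1" (the pictures are not rectified: a ray, as slopes to the right and down, at radius r is drawn at 1 + k1 r^2 times it, then the intrinsics apply), "xyz" and "rotation" of the camera in the world; the wrist camera has in their place "tool_from_camera" (4x4, takes a point from camera to tool coordinates, whose origin is the TCP and whose axes are the tool frame's). Camera axes: x right, y down, z forward; pixel columns grow to the right and rows downward; lengths in m; the calibration is good to about 2 mm. A picture is of the moment at which its call begins: read the wrist's pose just before it. camera_info takes no time and is no camera call.
- job_done(): hands the job in, once; it reports no verdict.
The state is a dict: "time": time; "joint_pos": joint angles; "joint_vel": joint speeds; "joint_efforts": joint torques, N m; "tool_pos": TCP position; "tool_rot": TCP orientation; "contact_force": force on the tool from outside, world axes, zero at the start; "ft_torque": the same for the moment, N m; "gripper_width": opening from 0.0 (shut) to 1.0 (fully open).
Only numpy, scipy, OpenCV 4.12 (cv2) and the standard library are available. Lean on these libraries where they do the work, as an engineer would, in place of code of your own. Each camera call takes 0.05 s, during which the arm holds its last target.

## Working session

There is one attempt and no reset: what is moved stays moved. The work goes in short steps, Python scripts to look and compute and a tool call to move; the robot and the scene stay as the last step left them, time stands still between calls to the robot, and variables do not carry over. Pictures are saved under pics/ and viewed, and the job is handed in when it is done.

Besides the shell and the picture viewer there is one more tool, called after "Call:" as a command line: name --argument value ..., lists and objects as JSON in quotes. carry_out: Moves the arm, as the interface text tells. Shift numbers are shares of 40 mm and turn numbers shares of 4 degrees, none past 1 either way. Its arguments: {"type":"object","properties":{"rows":{"type":"array"}},"required":["rows"]}

```bash
ls; mkdir -p pics
python3 - <<'E'
from plant import *
import cv2
print(state(), tip_extent() if callable(tip_extent) else tip_extent)
for n in ["scene","top","wrist"]:
    print(n,camera_info(n))
for n in ["scene","top"]:
    cv2.imwrite(f"pics/{n}0.png",grab_frame(n))
E
```

```text
pics
{'time': 0.0, 'joint_pos': array([ 9.99974938e-01,  5.34021652e-02,  1.61431434e+00,  1.75856102e-06,
        1.47599862e+00, -1.19017168e-01]), 'joint_vel': array([ 0.00118118,  0.00014135, -0.0016772 , -0.00041317,  0.00027977,
        0.00191258]), 'joint_efforts': array([ 1.99231792e-03, -3.93678331e+01, -3.70180535e+01,  1.12095561e-04,
        6.80013283e-03,  9.23419975e-06]), 'tool_pos': array([0.27261683, 0.56187799, 0.30262262]), 'tool_rot': array([-0.59896934,  0.59960813,  0.3746241 , -0.37598218]), 'contact_force': array([0.09840274, 0.75511698, 0.55713112]), 'ft_torque': array([-0.00285382, -0.0341396 , -0.00298358]), 'gripper_width': 0.9963109823823488} 0.0726
scene {'intrinsics': array([[497.57812582,   0.        , 256.41946291],
       [  0.        , 497.57812582, 192.36506445],
       [  0.        ,   0.        ,   1.        ]]), 'k1': -0.016679759154852727, 'xyz': array([-0.12963886, -0.87525326,  0.72016184]), 'rotation': array([-0.50009453,  0.79184927, -0.30278768,  0.17663471])}
top {'intrinsics': array([[361.47759343,   0.        , 259.80480046],
       [  0.        , 361.47759343, 188.93303075],
       [  0.        ,   0.        ,   1.        ]]), 'k1': 0.002524342424340347, 'xyz': array([ 0.45316768, -0.06340351,  1.23349254]), 'rotation': array([ 0.05284081, -0.7024786 ,  0.70871691, -0.03810527])}
wrist {'intrinsics': array([[345.86336335,   0.        , 257.01733532],
       [  0.        , 345.86336335, 188.38281337],
       [  0.        ,   0.        ,   1.        ]]), 'k1': 0.02574169995286377, 'tool_from_camera': array([[ 9.99998273e-01,  1.85548199e-03, -1.03756431e-04,
        -3.71630600e-04],
       [ 7.02353375e-04, -3.25657568e-01,  9.45487523e-01,
        -6.88869083e-02],
       [ 1.72054600e-03, -9.45485963e-01, -3.25658308e-01,
         8.34708132e-02],
       [ 0.00000000e+00,  0.00000000e+00,  0.00000000e+00,
         1.00000000e+00]])}
```

View pics/scene0.png

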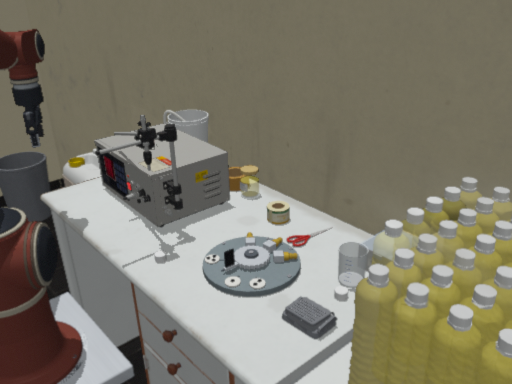

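View pics/top0.png

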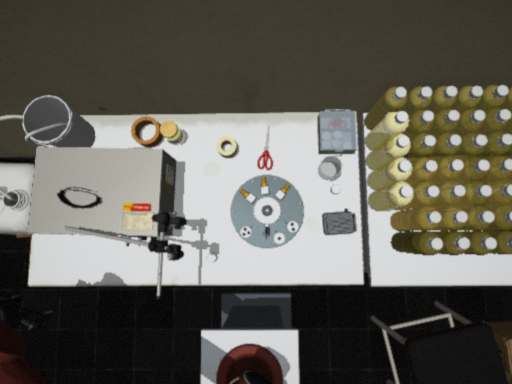

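```bash
cat > h.py <<'E'
import numpy as np, cv2
from scipy.spatial.transform import Rotation as R
from plant import *
def q2R(q): return R.from_quat(np.r_[q[1:],q[0]]).as_matrix()
def cam(n,st=None):
    c=camera_info(n); K=c['intrinsics']
    if n=='wrist':
        Rt=q2R(st['tool_rot']);T=c['tool_from_camera']
        return K,c['k1'],Rt@T[:3,3]+st['tool_pos'],Rt@T[:3,:3]
    return K,c['k1'],np.array(c['xyz']),q2R(c['rotation'])
def ray(n,uv,st=None):
    K,k,p,Rm=cam(n,st)
    d=np.array([(uv[0]-K[0,2])/K[0,0],(uv[1]-K[1,2])/K[1,1]]);s=d.copy()
    for _ in range(20): s=d/(1+k*(s@s))
    v=Rm@np.r_[s,1]; return p,v
def hit(n,uv,z,st=None):
    p,v=ray(n,uv,st); return p+v*(z-p[2])/v[2]
def proj(n,X,st=None):
    K,k,p,Rm=cam(n,st); c=Rm.T@(np.array(X)-p); s=c[:2]/c[2]; s=s*(1+k*(s@s))
    return K[:2,:2]@s+K[:2,2]
def two(uv1,uv2,n1='scene',n2='top'):
    p,a=ray(n1,uv1);q,b=ray(n2,uv2)
    t=np.linalg.lstsq(np.c_[a,-b],q-p,rcond=None)[0]
    return (p+a*t[0]+q+b*t[1])/2, np.linalg.norm(p+a*t[0]-q-b*t[1])
E
python3 - <<'E'
from h import *
t=cv2.imread('pics/top0.png');s=cv2.imread('pics/scene0.png')
cv2.imwrite('pics/t1.png',cv2.resize(t[145:265,220:370],None,fx=5,fy=5,interpolation=cv2.INTER_CUBIC))
cv2.imwrite('pics/s1.png',cv2.resize(s[210:340,190:350],None,fx=4.5,fy=4.5,interpolation=cv2.INTER_CUBIC))
for n in('scene','top'): print(n,cam(n)[3][:,2])
E
```

```text
scene [ 0.58258105  0.68503335 -0.43741127]
top [ 0.12843463  0.02022737 -0.99151167]
```

View pics/t1.png

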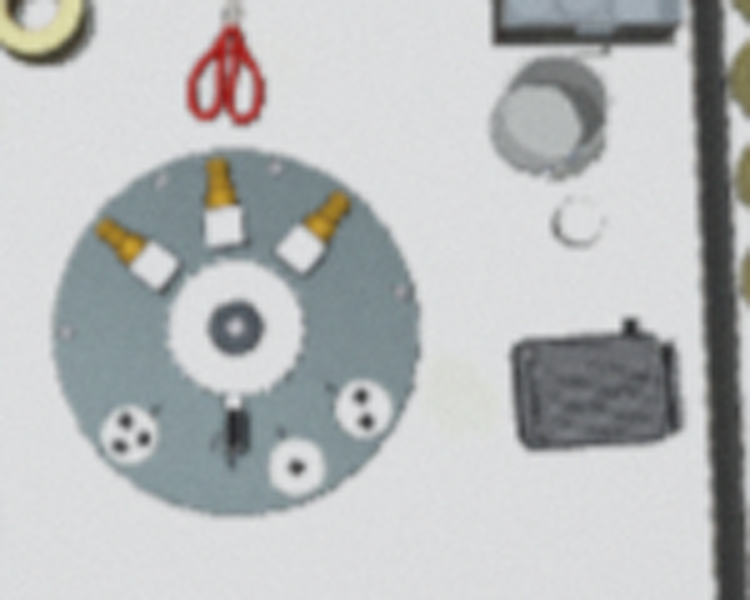

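View pics/s1.png

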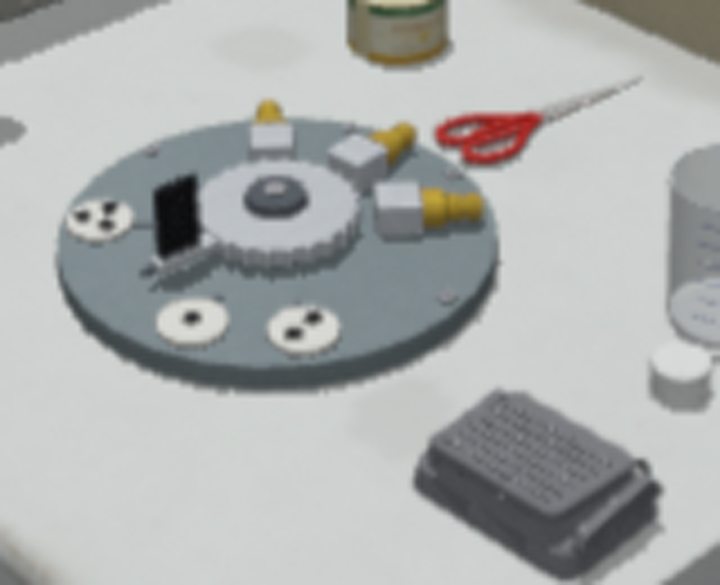

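Run:
```python
from h import *
t=cv2.imread('pics/top0.png');s=cv2.imread('pics/scene0.png')
T=lambda u,v:(220+u/5-.4,145+v/5-.4)
S=lambda u,v:(190+u/4.5-.4,210+v/4.5-.4)
np.set_printoptions(precision=4,suppress=True)
C=hit('top',T(236,327),.046); C2=hit('scene',S(276,190),.046)
print('axis',C,C2)
# plate by colour
hsv=cv2.cvtColor(t,cv2.COLOR_BGR2HSV)
m=cv2.inRange(hsv,(85,25,60),(110,120,200)); m[:, :225]=0;m[:,310:]=0;m[:170]=0;m[255:]=0
cs=max(cv2.findContours(m,0,2)[0],key=cv2.contourArea); h=cv2.convexHull(cs)
pts=np.array([hit('top',p[0].astype(float),.018)[:2] for p in h])
A=np.c_[2*pts,np.ones(len(pts))];x=np.linalg.lstsq(A,(pts**2).sum(1),rcond=None)[0]
print('plate fit',x[:2],np.sqrt(x[2]+x[:2]@x[:2]))
c=x[:2]
for n,a,b in [('t3',(130,434),(100,220)),('t1',(297,467),(192,321)),('t2',(363,408),(304,328))]:
    P=hit('top',T(*a),.023);Q=hit('scene',S(*b),.023)
    for X in(P,Q):
        d=X[:2]-c;print(n,X,np.hypot(*d),np.arctan2(d[1],d[0])%(2*np.pi))
print('tabtop scene',hit('scene',S(174,188),.078), 'top',hit('top',T(236,420),.078))
for n,a in [('pedalTL',(518,343)),('TR',(665,340)),('BR',(668,435)),('BL',(528,445)),('cableroot',(630,328))]: print(n,hit('top',T(*a),.03))
for n,a in [('L',(440,432)),('T',(505,393)),('R',(645,462)),('B',(560,517)),]: print('scene',n,hit('scene',S(*a),.034))
print('cap2',hit('top',T(580,222),.02),'beaker base',hit('top',T(540,120),.0),'stand',two((170,132),(160,218)),hit('top',(160,245),.35))
print(q2R(state()['tool_rot']))
```

```text
axis [ 0.5369 -0.0617  0.046 ] [ 0.5364 -0.0651  0.046 ]
plate fit [ 0.5366 -0.0614] 0.12071992020950333
t3 [0.4679 0.0097 0.023 ] 0.09885278574200565 2.339456502636513
t3 [0.4668 0.0065 0.023 ] 0.09741558915814423 2.369753203772567
t1 [ 0.4453 -0.1011  0.023 ] 0.09957561269211215 3.5520271322941332
t1 [ 0.4455 -0.1031  0.023 ] 0.10019317135805841 3.5708794684322167
t2 [ 0.4839 -0.1456  0.023 ] 0.09931346015238153 4.152614920400529
t2 [ 0.4844 -0.1475  0.023 ] 0.10065852544591111 4.167609643841871
tabtop scene [ 0.4666 -0.0652  0.078 ] top [ 0.4755 -0.0611  0.078 ]
pedalTL [ 0.5258 -0.2485  0.03  ]
TR [ 0.5269 -0.3456  0.03  ]
BR [ 0.4644 -0.345   0.03  ]
BL [ 0.4586 -0.2531  0.03  ]
cableroot [ 0.5351 -0.3228  0.03  ]
scene L [ 0.468  -0.2654  0.034 ]
scene T [ 0.5119 -0.2656  0.034 ]
scene R [ 0.5229 -0.3458  0.034 ]
scene B [ 0.466 -0.345  0.034]
cap2 [ 0.6075 -0.2941  0.02  ] beaker base [ 0.6813 -0.2729  0.    ] stand (array([0.5027, 0.2139, 0.2992]), np.float64(0.004589494312105023)) [0.4327 0.1982 0.35  ]
[[ 0.4366 -0.001  -0.8997]
 [ 0.8997 -0.0016  0.4366]
 [-0.0019 -1.      0.0002]]
```

Run:
```python
from h import *
t=cv2.imread('pics/top0.png');s=cv2.imread('pics/scene0.png')
cv2.imwrite('pics/t2.png',cv2.resize(t[195:305,90:240],None,fx=5,fy=5,interpolation=cv2.INTER_CUBIC))
cv2.imwrite('pics/s2.png',cv2.resize(s[100:290,80:260],None,fx=3.1,fy=3.1,interpolation=cv2.INTER_CUBIC))
```

```text
(no output)
```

View pics/t2.png

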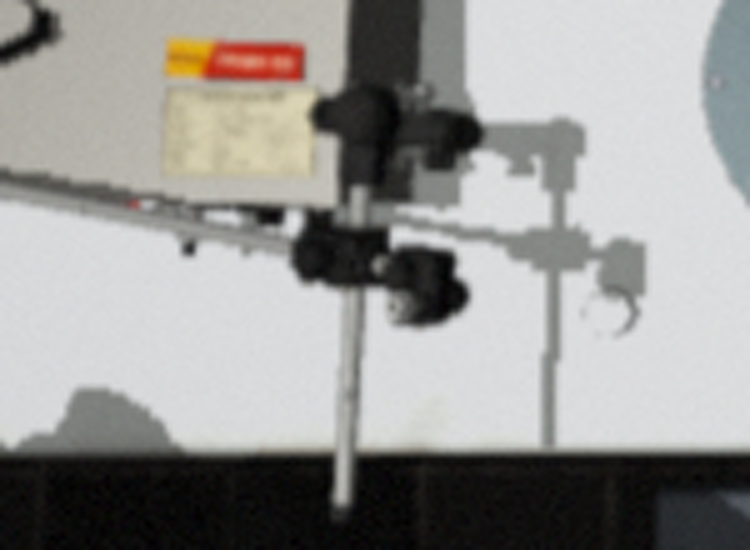

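View pics/s2.png

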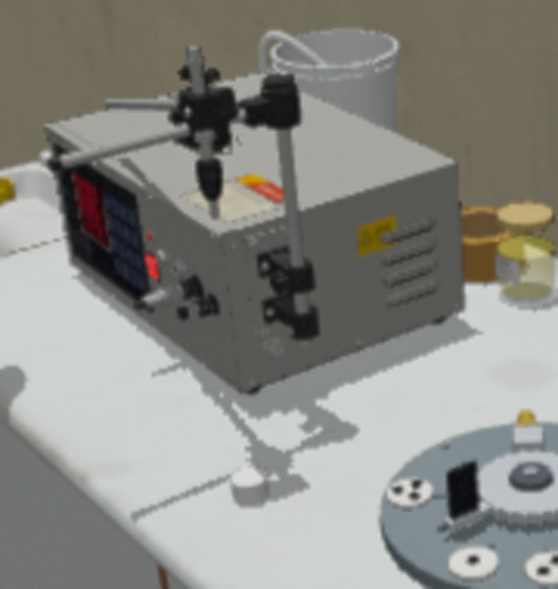

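Call:
carry_out --rows '[[[0,0,0,0,0,1,0],[0,0,0,0,0,1,0],[0,0,0,0,0,1,0],[0,0,0,0,0,1,0],[0,0,0,0,0,1,0]]]'

```text
time: 0.6
tool_pos: [0.2727, 0.562, 0.5049]
tool_rot: [-0.599, 0.599, 0.375, -0.376]
contact_force: [0.6, -0.1, -0.1]
gripper_width: 0.147
```

Call:
carry_out --rows '[[[0,0,0,0,0,1,0],[0,0,-0.95,0.28,-0.94,0.1,0],[0,0,-0.95,0.28,-0.94,0,0],[0,0,-0.95,0.28,-0.94,0,0],[0,0,-0.95,0.28,-0.94,0,0]]]'

```text
time: 1.1
tool_pos: [0.3178, 0.4105, 0.5473]
tool_rot: [-0.644, 0.644, 0.292, -0.292]
contact_force: [0.9, -0.9, 0.5]
gripper_width: 0.001
```

Call:
carry_out --rows '[[[0,0,-0.95,0.28,-0.94,0,0],[0,0,0,0.28,-0.94,0,0],[0,0,0,0.28,-0.94,0,0],[0,0,0,0.28,-0.94,0,0],[0,0,0,0.28,-0.94,0,0]]]'

```text
time: 1.6
tool_pos: [0.3736, 0.2224, 0.5474]
tool_rot: [-0.653, 0.653, 0.271, -0.272]
contact_force: [-0.0, 0.1, 0.1]
gripper_width: 0.002
```

Call:
carry_out --rows '[[[0,0,0,0.28,-0.94,0,0],[0,0,0,0.28,-0.94,0,0],[0,0,0,0.28,-0.94,0,0],[0,0,0,0.28,-0.94,0,0],[0,0,0,0.28,-0.94,0,0]]]'

```text
time: 2.1
tool_pos: [0.4297, 0.0343, 0.5475]
tool_rot: [0.653, -0.653, -0.271, 0.271]
contact_force: [0.7, 0.3, 0.3]
gripper_width: -0.002
```

Call:
carry_out --rows '[[[0,0,0,0.28,-0.94,-0.3,0],[0,0,0,0.28,-0.94,-0.5,0],[0,0,0,0.28,-0.94,-0.7,0],[0,0,0,0.28,-0.94,-0.9,0],[0,0,0,0,0,-1,0]]]'

```text
time: 2.6
tool_pos: [0.4742, -0.1157, 0.4127]
tool_rot: [-0.653, 0.654, 0.27, -0.27]
contact_force: [0.2, -0.2, -1.1]
gripper_width: 0.003
```

Run:
```python
from h import *
s=state();print(s['tool_pos'],s['joint_pos'],q2R(s['tool_rot']))
cv2.imwrite('pics/w1.png',grab_frame('wrist'))
```

```text
[ 0.47422688 -0.11566902  0.41265897] [-3.91389598e-01 -3.21099566e-01  1.77359478e+00 -1.05721469e-03
  1.68844783e+00 -1.17399564e+00] [[ 7.09166161e-01  1.99917620e-04 -7.05041358e-01]
 [ 7.05041021e-01 -1.21829704e-03  7.09165477e-01]
 [-7.17175127e-04 -9.99999238e-01 -1.00492516e-03]]
```

View pics/w1.png

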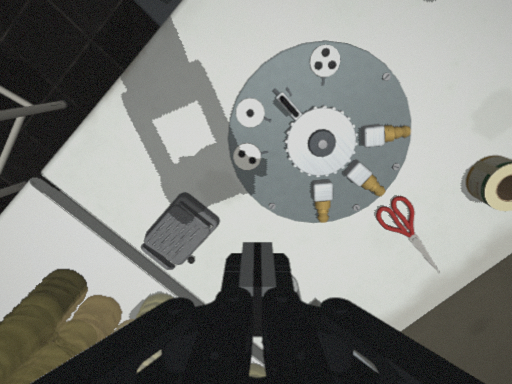

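Run:
```python
from h import *
w=cv2.imread('pics/w1.png')
cv2.imwrite('pics/w1a.png',cv2.resize(w[35:230,225:415],None,fx=4,fy=3,interpolation=cv2.INTER_CUBIC))
cv2.imwrite('pics/w1b.png',cv2.resize(w[180:280,130:230],None,fx=6,fy=6,interpolation=cv2.INTER_CUBIC))
```

```text
(no output)
```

View pics/w1a.png

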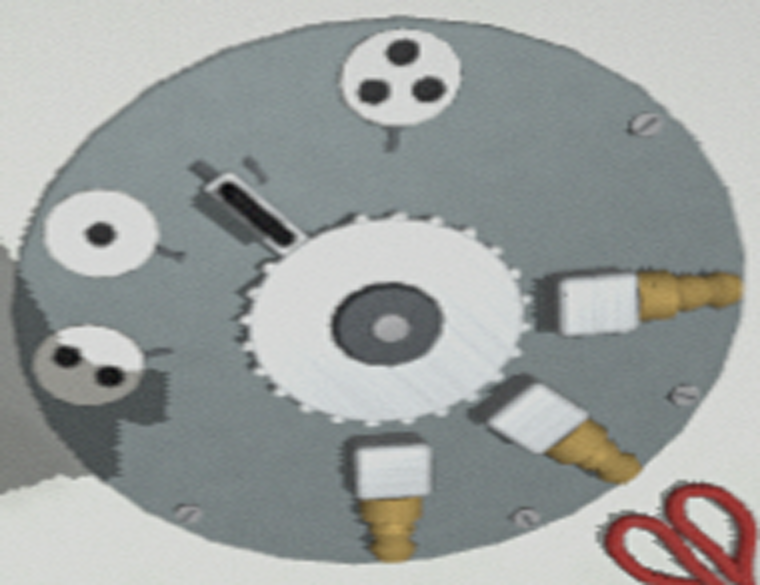

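View pics/w1b.png

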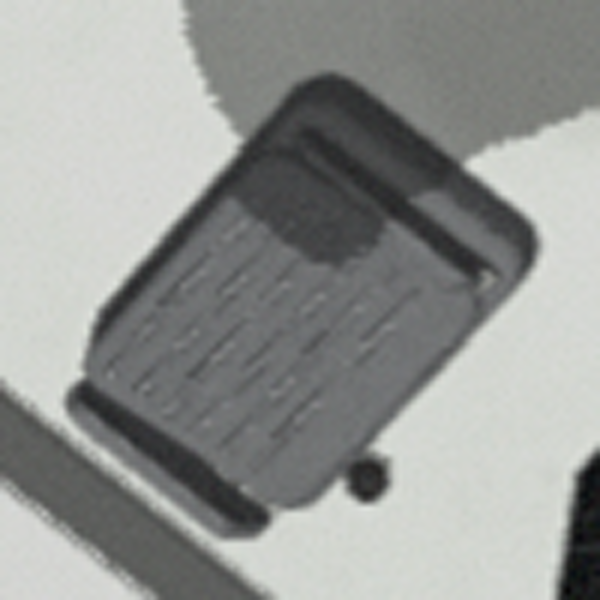

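Run:
```python
from h import *
np.set_printoptions(precision=4,suppress=True)
st=dict(tool_pos=np.array([ 0.47422688,-0.11566902,0.41265897]),tool_rot=None)
s=state(); s['tool_pos']=st['tool_pos']
A=lambda u,v:(225+(u+.5)/4-.5,35+(v+.5)/3-.5)
B=lambda u,v:(130+(u+.5)/6-.5,180+(v+.5)/6-.5)
W=lambda p,z:hit('wrist',p,z,s)
c=W(A(390,325),.046)[:2];print('axis',c)
for n,p,z in [('t3',(401,78),.023),('t1',(101,234),.023),('t2',(88,366),.023)]:
    X=W(A(*p),z)[:2];d=X-c;print(n,X,np.hypot(*d),np.arctan2(d[1],d[0])%6.2832)
for p in [(228,184),(287,240)]:
    X=W(A(*p),.078)[:2];d=X-c;print('tab',X,np.hypot(*d),np.arctan2(d[1],d[0])%6.2832)
for n,p,z in [('top',(330,80),.03),('right',(535,245),.03),('bot',(265,515),.03),('left',(75,395),.03),('groove1',(305,130),.034),('groove2',(490,285),.034),('pad left',(88,360),.034),('pad bot',(300,505),.034),('nub',(368,480),.01)]:
    print(n,W(B(*p),z))
t=cv2.imread('pics/scene0.png')
cv2.imwrite('pics/s3.png',cv2.resize(t[285:345,270:350],None,fx=9,fy=9,interpolation=cv2.INTER_CUBIC))
```

```text
axis [ 0.5313 -0.0592]
t3 [0.4624 0.0114] 0.09860618878906181 2.343159237822238
t1 [ 0.441  -0.0994] 0.0987996115743007 3.560455111086209
t2 [ 0.479  -0.1442] 0.09975236880341475 4.1616315969039075
tab [ 0.4504 -0.0558] 0.08089918436768409 3.0997032532971267
tab [ 0.4774 -0.0582] 0.05389184516350018 3.1217359184544757
top [ 0.4534 -0.2404  0.03  ]
right [ 0.515  -0.2371  0.03  ]
bot [ 0.5175 -0.3374  0.03  ]
left [ 0.4633 -0.345   0.03  ]
groove1 [ 0.4571 -0.252   0.034 ]
groove2 [ 0.5137 -0.2505  0.034 ]
pad left [ 0.4592 -0.333   0.034 ]
pad bot [ 0.5208 -0.3268  0.034 ]
nub [ 0.5339 -0.3234  0.01  ]
```

View pics/s3.png

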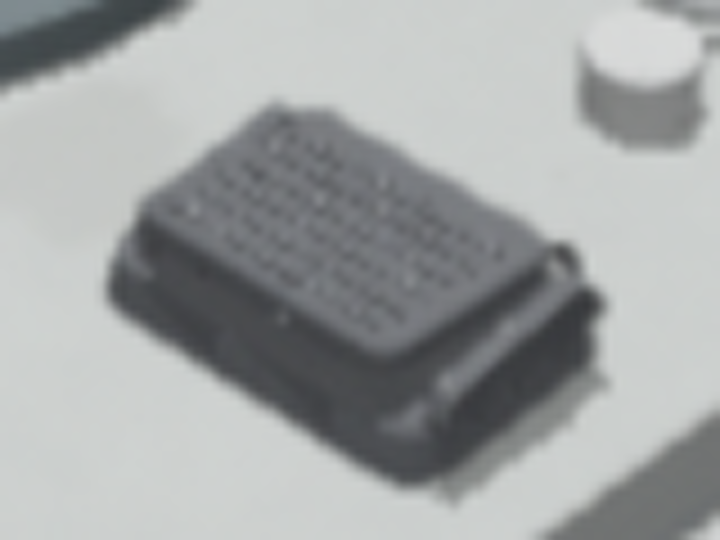

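Call:
carry_out --rows '[[[0,0,0,-0.05,0,-1,0],[0,0,0,-0.05,0,-1,0],[0,0,0,-0.05,0,-1,0],[0,0,0,-0.05,0,-1,0],[0,0,0,0,0,-1,0]]]'

```text
time: 3.15
tool_pos: [0.4658, -0.1118, 0.2135]
tool_rot: [-0.653, 0.653, 0.272, -0.271]
contact_force: [1.2, -0.1, -0.3]
gripper_width: -0.002
```

Call:
carry_out --rows '[[[0,0,0,0,0,-0.9,0],[0,0,0,0,0,-0.6,0],[0,0,0,0,0,-0.5,0],[0,0,0,0,0,-0.2,0],[0,0,0,0,0,0,0]]]'

```text
time: 3.65
tool_pos: [0.4654, -0.1118, 0.1255]
tool_rot: [0.654, -0.652, -0.271, 0.272]
contact_force: [-1.1, 0.3, 0.2]
gripper_width: -0.004
```

Run:
```python
from h import *
s=state();print(s['tool_pos'],s['contact_force'])
cv2.imwrite('pics/w2.png',grab_frame('wrist'))
t=grab_frame('scene');cv2.imwrite('pics/s4.png',cv2.resize(t[180:330,180:340],None,fx=4,fy=4,interpolation=cv2.INTER_CUBIC))
```

```text
[ 0.46538573 -0.11176278  0.12548993] [-1.09607948  0.32794214  0.23156773]
```

View pics/w2.png

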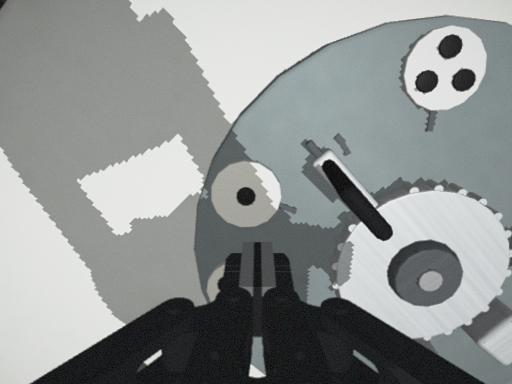

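View pics/s4.png

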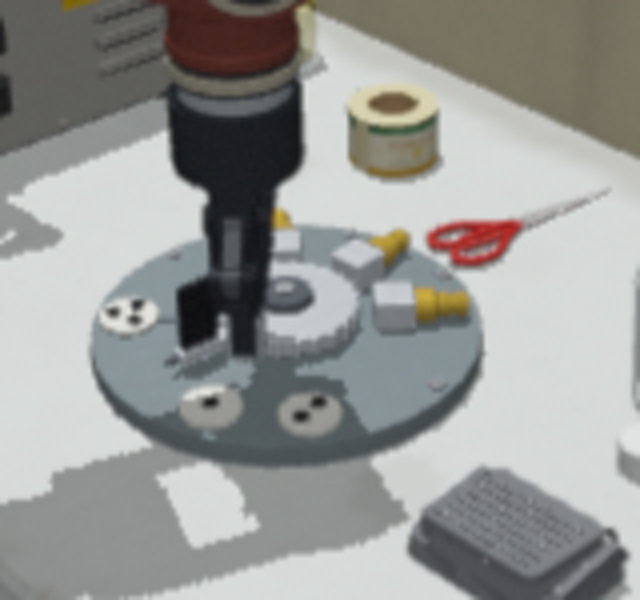

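Call:
carry_out --rows '[[[0,0,0,0,0.5,-0.1,0],[0,0,0,0,0.2,0,0],[0,0,0,0.02,0.2,0,0],[0,0,0,0.03,0.2,0,0],[0,0,0,0.03,0.2,0,0]]]'

```text
time: 4.25
tool_pos: [0.4692, -0.0607, 0.1231]
tool_rot: [-0.652, 0.654, 0.271, -0.272]
contact_force: [-2.0, -4.6, 1.8]
gripper_width: 0.002
```

Call:
carry_out --rows '[[[0,0,0,0.04,0.2,0,0],[0,0,0,0.05,0.15,0,0],[0,0,0,0,0,0,0]]]'

```text
time: 4.55
tool_pos: [0.4734, -0.0458, 0.1228]
tool_rot: [-0.653, 0.653, 0.272, -0.271]
contact_force: [1.5, -0.8, 0.2]
gripper_width: 0.001
```

Run:
```python
from h import *
s=state();print(s['tool_pos'],s['contact_force'])
cv2.imwrite('pics/w3.png',grab_frame('wrist'))
```

```text
[ 0.47336363 -0.04583909  0.12282129] [ 1.50230407 -0.77810052  0.21311472]
```

View pics/w3.png

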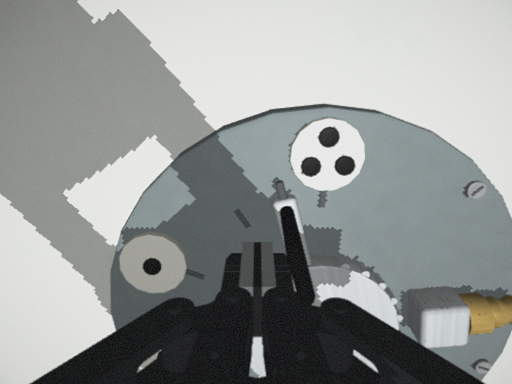

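Run:
```python
from h import *
w=cv2.imread('pics/w3.png')
cv2.imwrite('pics/w3a.png',cv2.resize(w[110:310,230:380],None,fx=4,fy=3,interpolation=cv2.INTER_CUBIC))
```

```text
(no output)
```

View pics/w3a.png

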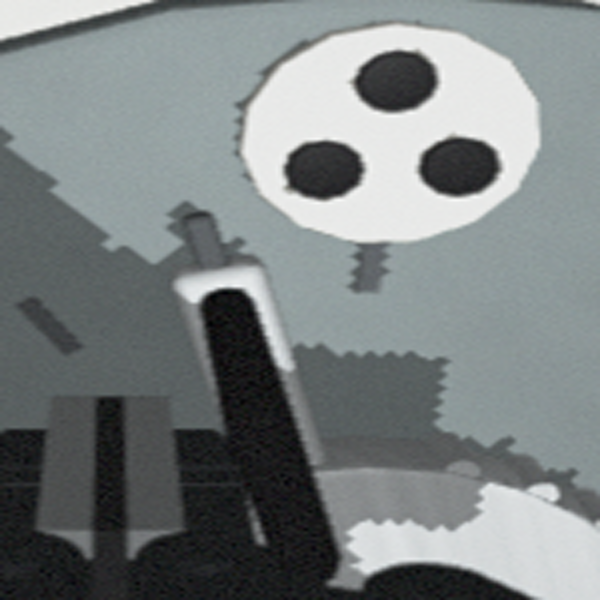

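```bash
cat >> h.py <<'E'
def axis_from(P3,P1):
    # tag3 at angle a, tag1 at a+1.2, radius .1
    m=(P3+P1)/2; d=P1-P3; L=np.linalg.norm(d); n=np.array([-d[1],d[0]])/L
    # axis on left side when moving ccw
    return m+n*0.1*np.cos(.6), L
E
python3 - <<'E'
from h import *
np.set_printoptions(precision=4,suppress=True)
s=state()
A=lambda u,v:(230+(u+.5)/4-.5,110+(v+.5)/3-.5)
W=lambda p,z:hit('wrist',p,z,s)[:2]
P3=W(A(392,133),.023);P1=W((152.5,263),.023)
c,L=axis_from(P3,P1);print('axis',c,'L',L,2*.1*np.sin(.6))
ang=lambda d:np.arctan2(d[1],d[0])%6.2832
print('t3',P3,ang(P3-c),'t1',ang(P1-c))
o=W(A(229,290),.078);i=W(A(312,585),.078)
for X in(o,i): print('tab',X,np.linalg.norm(X-c),ang(X-c))
print('line',ang(o-i)); p=W(A(203,213),.024);print('pointer',p,np.linalg.norm(p-c),ang(p-c))
E
```

```text
axis [ 0.5369 -0.061 ] L 0.11164246023437592 0.11292849467900708
t3 [0.4667 0.0097] 2.3520141446470366 t1 3.541376160359871
tab [ 0.4536 -0.0118] 0.09677112779768382 2.6083040794956815
tab [ 0.4894 -0.0344] 0.05446140888937859 2.6303627757729715
line 2.579928757988692
pointer [ 0.46   -0.0163] 0.08892061903553604 2.615114449381533
```

Run:
```python
from h import *
np.set_printoptions(precision=4,suppress=True)
s=state()
A=lambda u,v:(230+(u+.5)/4-.5,110+(v+.5)/3-.5)
W=lambda p,z:hit('wrist',p,z,s)[:2]
c=np.array([.5369,-.061]);ang=lambda d:np.arctan2(d[1],d[0])%6.2832
for p,z in[((229,292),.036),((229,292),.033),((203,213),.024),((203,213),.03),((312,585),.078)]:
    X=W(A(*p),z);print(X,np.linalg.norm(X-c),ang(X-c))
for z in (.033,.078):
  for r in (.053,.081,.1): print(z,r,(proj('wrist',np.r_[c+r*np.array([np.cos(2.62),np.sin(2.62)]),z],s)-[229.6,109.7])*[4,3])
```

```text
[ 0.4686 -0.0212] 0.07903152225282635 2.6138631403416435
[ 0.4697 -0.0219] 0.07778279263578355 2.6143077003693738
[ 0.46   -0.0163] 0.08891189451557167 2.6150820854318617
[ 0.4584 -0.0153] 0.09087589365046722 2.614306536316459
[ 0.4894 -0.0344] 0.05445264153028837 2.630312380133825
0.033 0.053 [270.0343 421.9319]
0.033 0.081 [219.5464 274.8847]
0.033 0.1 [182.3035 166.215 ]
0.078 0.053 [320.8748 593.0169]
0.078 0.081 [256.5767 407.6982]
0.078 0.1 [207.9538 267.2677]
```

Call:
carry_out --rows '[[[0,0,0,0.02,0.12,0,0],[0,0,0,0.02,0.12,0,0],[0,0,0,0.03,0.11,0,0],[0,0,0,0.03,0.1,0,0],[0,0,0,0,0,0,0]]]'

```text
time: 5.1
tool_pos: [0.4765, -0.0275, 0.1219]
tool_rot: [0.653, -0.653, -0.271, 0.271]
contact_force: [-0.8, -1.7, 0.1]
gripper_width: -0.002
```

Run:
```python
from h import *
s=state();print(s['tool_pos'],s['contact_force'])
w=grab_frame('wrist');cv2.imwrite('pics/w4.png',w)
cv2.imwrite('pics/w4a.png',cv2.resize(w[130:330,220:370],None,fx=4,fy=3,interpolation=cv2.INTER_CUBIC))
```

```text
[ 0.47648988 -0.02752593  0.12189775] [-0.82623736 -1.7057772   0.07283578]
```

View pics/w4.png

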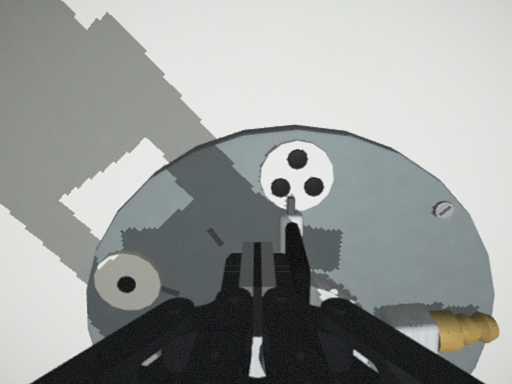

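View pics/w4a.png

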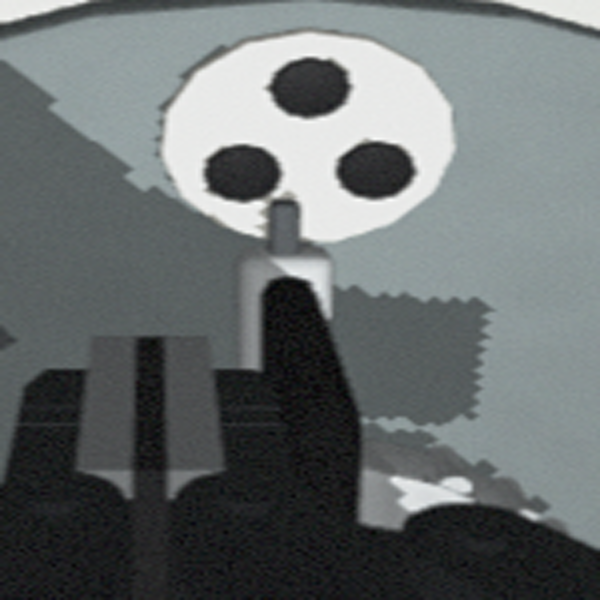

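Run:
```python
from h import *
np.set_printoptions(precision=4,suppress=True)
s=state()
A=lambda u,v:(220+(u+.5)/4-.5,130+(v+.5)/3-.5)
W=lambda p,z:hit('wrist',p,z,s)[:2]
ang=lambda d:np.arctan2(d[1],d[0])%6.2832
P3=W(A(309,135),.023);P1=W((127,281.5),.023)
c,L=axis_from(P3,P1);print('axis',c,L,'t3',P3,ang(P3-c),ang(P1-c))
for p,z in[((286,200),.024),((286,258),.03),((286,280),.036)]:
    X=W(A(*p),z)
    for cc in(c,np.array([.5368,-.0612])): print(np.linalg.norm(X-cc),ang(X-cc),ang(P3-cc))
```

```text
axis [ 0.5376 -0.0608] 0.11237448056086405 t3 [0.4672 0.0099] 2.354320961722566 3.549756023707527
0.08854814759851325 2.3833730046920083 2.354320961722566
0.08821970194817987 2.3735233576343235 2.3454981245096636
0.08036416862233745 2.3894486959532926 2.354320961722566
0.08003086565244723 2.37861664679299 2.3454981245096636
0.07908148934741425 2.396480122180064 2.354320961722566
0.07874214985187962 2.385501241507655 2.3454981245096636
```

Call:
carry_out --rows '[[[0,0,0,0.02,0.02,0,0],[0,0,0,0.02,0.02,0,0],[0,0,0,0,0,0,0]]]'

```text
time: 5.45
tool_pos: [0.4777, -0.0263, 0.1218]
tool_rot: [0.653, -0.653, -0.271, 0.272]
contact_force: [-4.3, -1.2, 1.8]
gripper_width: 0.0
```

Run:
```python
from h import *
s=state();print(s['tool_pos'],s['contact_force'])
w=grab_frame('wrist');cv2.imwrite('pics/w5.png',w)
cv2.imwrite('pics/w5a.png',cv2.resize(w[130:330,220:370],None,fx=4,fy=3,interpolation=cv2.INTER_CUBIC))
```

```text
[ 0.47771843 -0.02633318  0.12184655] [-4.33593044 -1.22407118  1.76870175]
```

View pics/w5a.png

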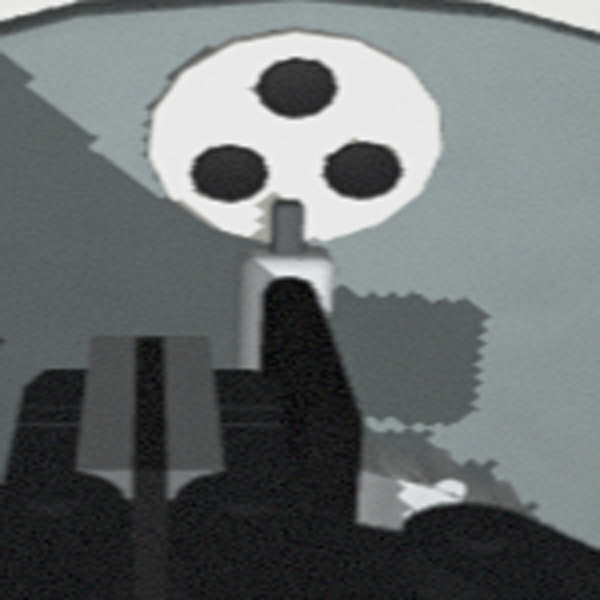

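Call:
carry_out --rows '[[[0,0,0,-0.2,-0.2,0,0],[0,0,0,-0.4,-0.4,0,0],[0,0,0,0,-0.5,1,0],[0,0,0,0.3,-0.5,1,0],[0,0,0,0.3,-0.5,1,0]]]'

```text
time: 6.0
tool_pos: [0.4777, -0.1114, 0.2432]
tool_rot: [0.653, -0.653, -0.271, 0.271]
contact_force: [1.7, 0.7, -0.4]
gripper_width: 0.001
```

Call:
carry_out --rows '[[[0,0,0,0,0,0.8,0],[0,0,0,0,0,0,0],[0,0,0,0,0,0,0]]]'

```text
time: 6.3
tool_pos: [0.4783, -0.111, 0.2748]
tool_rot: [-0.653, 0.654, 0.272, -0.27]
contact_force: [-0.0, 0.5, -0.8]
gripper_width: -0.001
```

Run:
```python
from h import *
s=state();print(s['tool_pos'],s['contact_force'])
w=grab_frame('wrist');cv2.imwrite('pics/w6.png',w)
```

```text
[ 0.47826441 -0.11102371  0.27476593] [-0.01195015  0.53355855 -0.83849082]
```

View pics/w6.png

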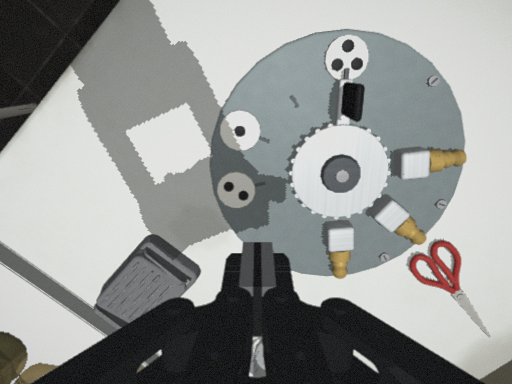

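Run:
```python
from h import *
w=cv2.imread('pics/w6.png')
cv2.imwrite('pics/w6a.png',cv2.resize(w[25:205,290:400],None,fx=6,fy=3.3,interpolation=cv2.INTER_CUBIC))
```

```text
(no output)
```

View pics/w6a.png

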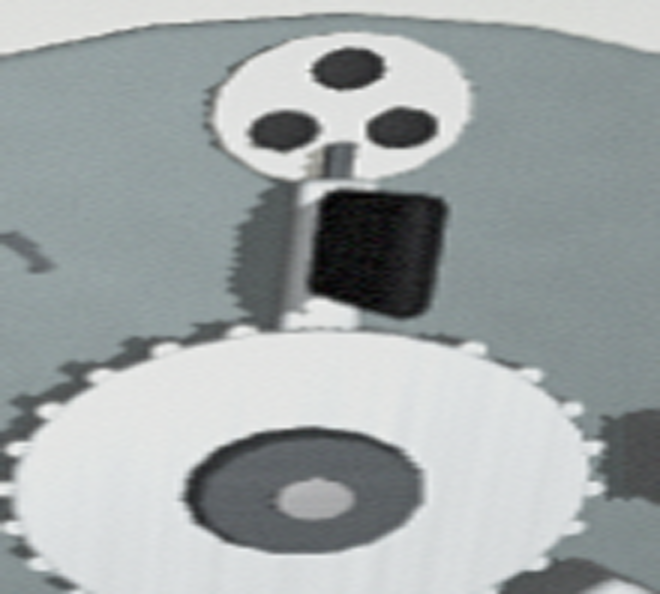

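Run:
```python
from h import *
np.set_printoptions(precision=4,suppress=True)
s=state()
A=lambda u,v:(290+(u+.5)/6-.5,25+(v+.5)/3.3-.5)
W=lambda p,z:hit('wrist',p,z,s)[:2]
ang=lambda d:np.arctan2(d[1],d[0])%6.2832
P3=W(A(344,106),.023);P1=W((240,130.5),.023)
c,L=axis_from(P3,P1);print('axis',c,L,'t3',P3,ang(P3-c),ang(P1-c))
c2=W(A(316,498),.046); c3=W(A(302,462+0),.036);print(c2)
for cc in (c,c2):
  for p,z in[((340,145),.024),((340,145),.026)]:
    X=W(A(*p),z);print(X,np.linalg.norm(X-cc),ang(X-cc),ang(P3-cc))
  a=W(A(330,190),.078);b=W(A(444,205),.078);e=W(A(425,310),.078)
  print([ (np.linalg.norm(x-cc),ang(x-cc)) for x in (b,e)])
```

```text
axis [ 0.5365 -0.0607] 0.11226739144258979 t3 [0.4658 0.0097] 2.3590605922855468 3.5536087753477466
[ 0.5356 -0.0612]
[0.4726 0.003 ] 0.09028336771694127 2.358650930637718 2.3590605922855468
[0.4722 0.0026] 0.09028248127458316 2.3640135013928876 2.3590605922855468
[(np.float64(0.07770066815558908), np.float64(2.3502573654689254)), (np.float64(0.054787002822087726), np.float64(2.3462105127686494))]
[0.4726 0.003 ] 0.08995568905852225 2.3470669363034773 2.348587609695322
[0.4722 0.0026] 0.08994919906718962 2.3524487343257943 2.348587609695322
[(np.float64(0.07738276541996515), np.float64(2.336755406224313)), (np.float64(0.05447632224090331), np.float64(2.3270066100735924))]
```

Run:
```python
from h import *
np.set_printoptions(precision=4,suppress=True)
s=state(); s['tool_pos']=np.array([0.47771843,-0.02633318,0.12184655]); s['tool_rot']=np.array([0.653,-0.653,-0.271,0.272]);s['tool_rot']/=np.linalg.norm(s['tool_rot'])
A=lambda u,v:(220+(u+.5)/4-.5,130+(v+.5)/3-.5)
W=lambda p,z:hit('wrist',p,z,s)[:2]
ang=lambda d:np.arctan2(d[1],d[0])%6.2832
w=cv2.imread('pics/w5.png');g=cv2.cvtColor(w,6)
P3=W(A(296,136),.023)
for cc in(P3-.1*np.array([np.cos(a),np.sin(a)]) for a in(2.34,2.35,2.36)):
  print([ang(W(A(*p),z)-cc)-ang(P3-cc) for p,z in[((288,202),.024),((288,202),.028),((288,250),.028),((287,282),.036)]],cc)
```

```text
[np.float64(0.005562982078787471), np.float64(0.010462420214709667), np.float64(0.005920183792034628), np.float64(0.015515108384831944)] [ 0.5368 -0.0621]
[np.float64(0.006863630161829892), np.float64(0.011576033457367352), np.float64(0.008223868144934698), np.float64(0.01816986682308519)] [ 0.5376 -0.0614]
[np.float64(0.008163300962392928), np.float64(0.01268807391417992), np.float64(0.01052607470454392), np.float64(0.02082110605898535)] [ 0.5383 -0.0607]
```

Call:
carry_out --rows '[[[0,0,0,0.42,0.95,0,0],[0,0,0,0.42,0.95,0,0],[0,0,0,0,0,0,0],[0,0,0,0,0,0,0],[0,0,0,0,0,0,0]]]'

```text
time: 6.85
tool_pos: [0.511, -0.0349, 0.2726]
tool_rot: [0.653, -0.653, -0.27, 0.272]
contact_force: [0.5, -0.3, 0.3]
gripper_width: -0.001
```

Run:
```python
from h import *
s=state();print(s['tool_pos'],list(s['tool_rot']))
w=grab_frame('wrist');cv2.imwrite('pics/w7.png',w)
cv2.imwrite('pics/w7a.png',cv2.resize(w[55:255,205:325],None,fx=6,fy=3,interpolation=cv2.INTER_CUBIC))
```

```text
[ 0.51095505 -0.03488384  0.27256574] [np.float64(0.6534411457033358), np.float64(-0.6526332454044959), np.float64(-0.27040838965729697), np.float64(0.27196289985520894)]
```

View pics/w7.png

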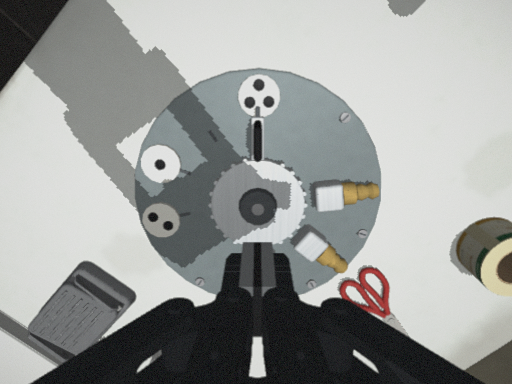

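View pics/w7a.png

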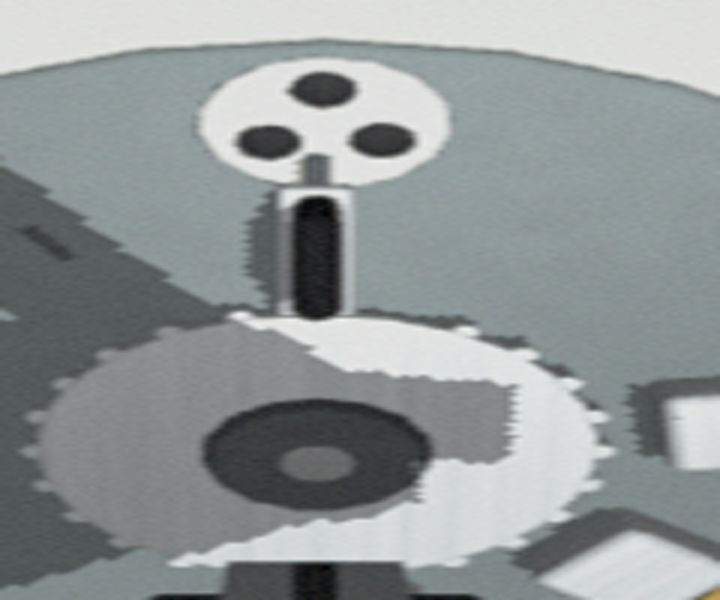

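Run:
```python
from h import *
np.set_printoptions(precision=4,suppress=True)
s=dict(tool_pos=np.array([0.51095505,-0.03488384,0.27256574]),tool_rot=np.array([.65344,-.65263,-.27041,.27196]))
A=lambda u,v:(205+(u+.5)/6-.5,55+(v+.5)/3-.5)
W=lambda p,z:hit('wrist',p,z,s)[:2]
ang=lambda d:np.arctan2(d[1],d[0])%6.2832
w=cv2.imread('pics/w7.png')
# tag centre by white mask hull
hsv=cv2.cvtColor(w,cv2.COLOR_BGR2HSV); R0=hsv[60:125,230:290]
m=((R0[...,1]<22)&(R0[...,2]>170)).astype('uint8')
n,l,stt,ce=cv2.connectedComponentsWithStats(m)
for k in range(1,n):
    if stt[k,4]>200: 
        cs=max(cv2.findContours((l==k).astype('uint8'),0,1)[0],key=cv2.contourArea); print(stt[k],cv2.fitEllipse(cv2.convexHull(cs)))
P3=W(A(325.5,122),.023);P1=W((160.5,164),.023)
c,L=axis_from(P3,P1);c2=W(A(318,462),.046);c3=W(A(317.5,455),.044)
print(P3,c,c2,c3,L)
for cc in(c,c2,c3):
  t=ang(P3-cc);print(t,[ang(W(A(*p),z)-cc)-t for p,z in[((316.5,156),.026),((317,200),.078),((317,313),.078)]])
a=W(A(317,200),.078);b=W(A(317,313),.078);print('line',ang(a-b))
```

```text
[  0   0  60  12 592] ((43.40764236450195, 5.367861270904541), (11.14011287689209, 196.97402954101562), 90.48710632324219)
[   8   14   42   43 1062] ((28.783416748046875, 35.31646728515625), (42.33039474487305, 43.416439056396484), 1.4846080541610718)
[0.4679 0.0092] [ 0.5385 -0.0614] [ 0.5377 -0.0616] [ 0.5366 -0.0605] 0.11262642135401534
2.35618496200991 [np.float64(0.01431835875921017), np.float64(0.013372373485960765), np.float64(0.01834364813876288)]
2.3492498035490263 [np.float64(0.013658862726984466), np.float64(0.012196296205735369), np.float64(0.012910471957786385)]
2.3482761623432795 [np.float64(0.013787224085527239), np.float64(0.01224000703556083), np.float64(0.012467321770651019)]
line 2.3600992551764066
```

Call:
carry_out --rows '[[[0,0,0,-0.68,-0.16,0,0],[0,0,0,-0.68,-0.16,0,0],[0,0,0,0,0,-1,0],[0,0,0,0,0,-1,0],[0,0,0,0,0,-1,0]]]'

```text
time: 7.4
tool_pos: [0.457, -0.0485, 0.1533]
tool_rot: [-0.653, 0.654, 0.271, -0.27]
contact_force: [0.2, 0.6, -0.8]
gripper_width: -0.006
```

Call:
carry_out --rows '[[[0,0,0,0,0,-0.75,0],[0,0,0,0,0,0,0],[0,0,0,0.2,0.2,0,0],[0,0,0,0.15,0.15,0,0],[0,0,0,0,0,0,0]]]'

```text
time: 7.9
tool_pos: [0.4738, -0.0332, 0.1268]
tool_rot: [-0.652, 0.654, 0.273, -0.27]
contact_force: [0.5, 0.1, -0.2]
gripper_width: 0.001
```

Run:
```python
from h import *
s=state();print(s['tool_pos'],s['contact_force'])
```

```text
[ 0.47383319 -0.03316034  0.12681077] [ 0.45547074  0.12101809 -0.16649156]
```

Call:
carry_out --rows '[[[0,0,0,0.07,0.07,0,0],[0,0,0,0.05,0.05,0,0],[0,0,0,0.015,0.015,0,0],[0,0,0,0,0,0,0]]]'

```text
time: 8.3
tool_pos: [0.4768, -0.0279, 0.1242]
tool_rot: [-0.653, 0.653, 0.271, -0.271]
contact_force: [-0.1, -0.6, -0.1]
gripper_width: 0.001
```

Run:
```python
from h import *
s=state();print(s['tool_pos'],s['contact_force'],s['tool_pos'][:2]@[.71,.704])
w=grab_frame('wrist');cv2.imwrite('pics/w8.png',w)
cv2.imwrite('pics/w8a.png',cv2.resize(w[130:330,220:370],None,fx=4,fy=3,interpolation=cv2.INTER_CUBIC))
```

```text
[ 0.4768379  -0.02792661  0.12421249] [-0.0835393  -0.58741189 -0.06644696] 0.318894573958639
```

View pics/w8a.png

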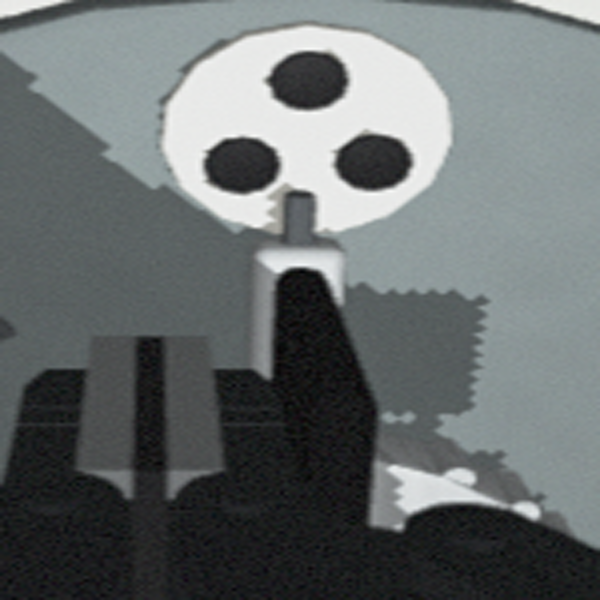

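Call:
carry_out --rows '[[[0,0,0,0.025,0.025,0,0],[0,0,0,0.02,0.02,0,0],[0,0,0,0,0,0,0],[0,0,0,0,0,0,0]]]'

```text
time: 8.75
tool_pos: [0.4782, -0.0265, 0.1239]
tool_rot: [-0.653, 0.653, 0.271, -0.272]
contact_force: [-1.3, -2.4, 1.6]
gripper_width: -0.003
```

Run:
```python
from h import *
s=state();print(s['tool_pos'],s['contact_force'],s['tool_pos'][:2]@[.71,.704])
w=grab_frame('wrist');cv2.imwrite('pics/w9.png',w)
cv2.imwrite('pics/w9a.png',cv2.resize(w[130:330,220:370],None,fx=4,fy=3,interpolation=cv2.INTER_CUBIC))
```

```text
[ 0.47823318 -0.02646089  0.12394909] [-1.28040023 -2.41325789  1.58462635] 0.3209170856719731
```

View pics/w9a.png

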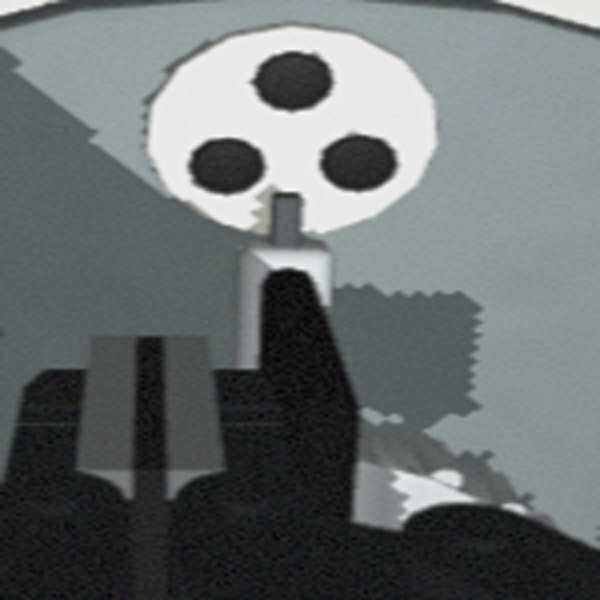

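Call:
carry_out --rows '[[[0,0,0,0.018,0.018,0,0],[0,0,0,0,0,0,0]]]'

```text
time: 9.0
tool_pos: [0.4791, -0.0256, 0.124]
tool_rot: [0.653, -0.653, -0.271, 0.271]
contact_force: [-2.8, -2.9, 1.9]
gripper_width: -0.003
```

Call:
carry_out --rows '[[[0,0,0,-0.2,-0.2,0,0],[0,0,0,-0.4,-0.4,0,0],[0,0,0,0,0,1,0],[0,0,0,0,0,1,0],[0,0,0,0,0,1,0]]]'

```text
time: 9.5
tool_pos: [0.4548, -0.0496, 0.2452]
tool_rot: [0.653, -0.653, -0.272, 0.271]
contact_force: [1.2, -0.3, 0.7]
gripper_width: 0.003
```

Call:
carry_out --rows '[[[0,0,0,0.7,0.2,0.7,0],[0,0,0,0.7,0.2,0,0],[0,0,0,0,0,0,0],[0,0,0,0,0,0,0]]]'

```text
time: 9.9
tool_pos: [0.5111, -0.0335, 0.2717]
tool_rot: [0.653, -0.653, -0.271, 0.271]
contact_force: [1.0, -0.6, 0.8]
gripper_width: -0.004
```

Run:
```python
from h import *
s=state();print(s['tool_pos'],list(s['tool_rot']))
w=grab_frame('wrist');cv2.imwrite('pics/w10.png',w)
cv2.imwrite('pics/w10a.png',cv2.resize(w[55:255,205:325],None,fx=6,fy=3,interpolation=cv2.INTER_CUBIC))
```

```text
[ 0.51107022 -0.03348114  0.27167006] [np.float64(0.653231712700109), np.float64(-0.652675332258032), np.float64(-0.27127931749964973), np.float64(0.27149727822148373)]
```

View pics/w10a.png

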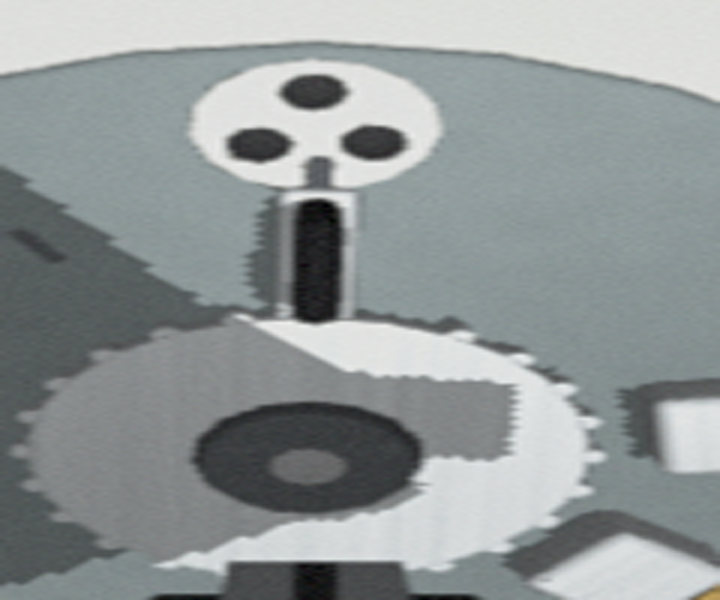

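Run:
```python
from h import *
np.set_printoptions(precision=4,suppress=True)
s=dict(tool_pos=np.array([0.51107,-0.03348,0.27167]),tool_rot=np.array([.65323,-.65268,-.27128,.2715]))
A=lambda u,v:(205+(u+.5)/6-.5,55+(v+.5)/3-.5)
W=lambda p,z:hit('wrist',p,z,s)[:2]
ang=lambda d:np.arctan2(d[1],d[0])%6.2832
P3=W(A(315.5,124),.023)
for cc in(W(A(308.5,465),.046),W(A(307.5,457),.044)):
  t=ang(P3-cc);print(cc,t,[ang(W(A(*p),z)-cc)-t for p,z in[((318.5,160),.026),((319,202),.078),((317,316),.078)]])
```

```text
[ 0.5377 -0.0615] 2.349772846186827 [np.float64(-0.006191172139308865), np.float64(-0.007310176075666419), np.float64(-0.012491901330486943)]
[ 0.5363 -0.0604] 2.3479445894437148 [np.float64(-0.006530906041823936), np.float64(-0.0078034214611171215), np.float64(-0.014442343102361477)]
```

Call:
carry_out --rows '[[[0,0,0.94,0.04,-0.54,0,0],[0,0,0.94,0.04,-0.54,0,0],[0,0,0.94,0.04,-0.54,0,0],[0,0,0.94,0.04,-0.54,0,0],[0,0,0.94,0.04,-0.54,0,0]]]'

```text
time: 10.45
tool_pos: [0.518, -0.1423, 0.2712]
tool_rot: [0.6, -0.599, -0.375, 0.375]
contact_force: [-0.0, -0.2, -0.2]
gripper_width: 0.003
```

Call:
carry_out --rows '[[[0,0,0.94,0.04,-0.54,0,0],[0,0,0.94,0.04,-0.54,0,0],[0,0,0.94,0.04,-0.54,0,0],[0,0,0.94,0.04,-0.54,0,0],[0,0,0.94,0.04,-0.54,0,0]]]'

```text
time: 10.95
tool_pos: [0.526, -0.2502, 0.2713]
tool_rot: [0.531, -0.53, -0.468, 0.468]
contact_force: [0.9, -0.4, 0.5]
gripper_width: -0.002
```

Call:
carry_out --rows '[[[0,0,0.94,0.04,-0.54,0,0],[0,0,0.94,0.04,-0.54,0,0],[0,0,0,0,0,0,0],[0,0,0,0,0,0,0],[0,0,0,0,0,0,0]]]'

```text
time: 11.45
tool_pos: [0.53, -0.2918, 0.2717]
tool_rot: [-0.499, 0.499, 0.501, -0.501]
contact_force: [0.2, 0.6, 0.4]
gripper_width: -0.002
```

Run:
```python
from h import *
s=state();print(s['tool_pos'],list(s['tool_rot']),s['joint_pos'])
w=grab_frame('wrist');cv2.imwrite('pics/w11.png',w)
```

```text
[ 0.52995675 -0.29183995  0.27170987] [np.float64(-0.49942626509036014), np.float64(0.4987071110497857), np.float64(0.5010110520949187), np.float64(-0.5008518232022451)] [-6.26455720e-01  2.77434616e-02  1.69281244e+00  3.85771390e-04
  1.42200605e+00 -2.20103892e+00]
```

View pics/w11.png

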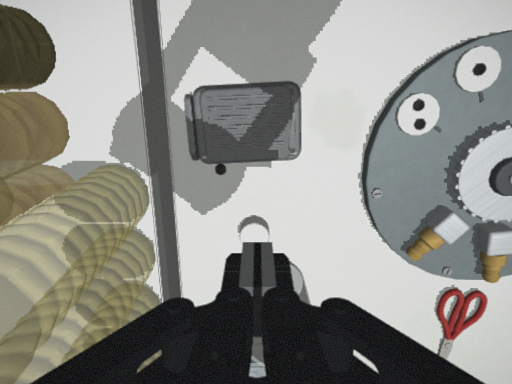

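Run:
```python
from h import *
np.set_printoptions(precision=4,suppress=True)
s=dict(tool_pos=np.array([0.52996,-0.29184,0.27171]),tool_rot=np.array([.49943,-.49871,-.50101,.50085]))
W=lambda p,z:hit('wrist',p,z,s)
for n,p,z in [('far-left',(195,90),.034),('TR',(299,82),.034),('BR',(301,158),.034),('BL',(203,161),.034),('bar1',(187,95),.02),('bar2',(194,158),.02),('nub',(221,169),.012),('cap',(253,227),.02)]: print(n,W(p,z))
w=cv2.imread('pics/w11.png')
cv2.imwrite('pics/w11a.png',cv2.resize(w[70:180,175:315],None,fx=5.5,fy=5.4,interpolation=cv2.INTER_CUBIC))
```

```text
far-left [ 0.4633 -0.3454  0.034 ]
TR [ 0.4563 -0.2571  0.034 ]
BR [ 0.5222 -0.2523  0.034 ]
BL [ 0.5255 -0.3415  0.034 ]
bar1 [ 0.4684 -0.3552  0.02  ]
bar2 [ 0.5262 -0.3522  0.02  ]
nub [ 0.5392 -0.3277  0.012 ]
cap [ 0.5981 -0.296   0.02  ]
```

View pics/w11a.png

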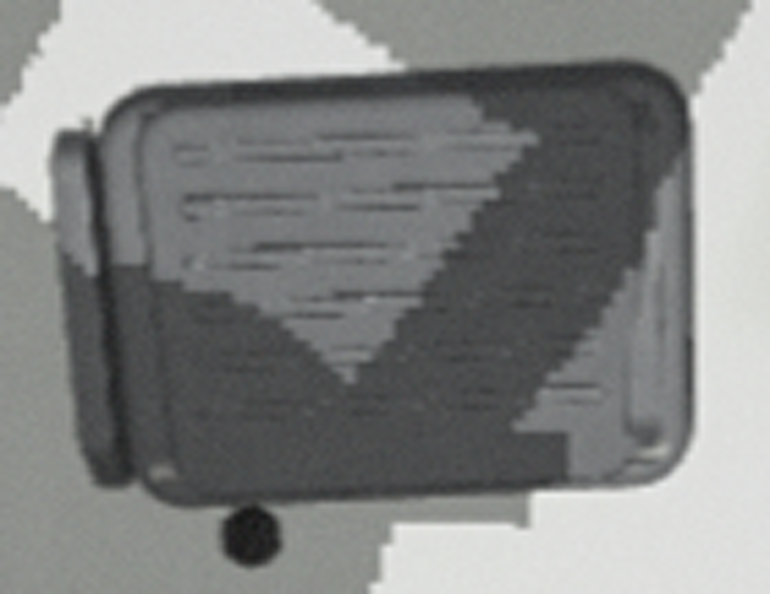

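Call:
carry_out --rows '[[[0,0,0,-0.76,-0.08,0,0],[0,0,0,-0.76,-0.08,-0.5,0],[0,0,0,0,0,-1,0],[0,0,0,0,0,-1,0],[0,0,0,0,0,-0.6,0]]]'

```text
time: 12.0
tool_pos: [0.4682, -0.2972, 0.1449]
tool_rot: [0.5, -0.498, -0.501, 0.501]
contact_force: [-1.1, -0.7, -0.3]
gripper_width: -0.002
```

Call:
carry_out --rows '[[[0,0,0,0,0,-0.5,0],[0,0,0,0,0,0,0],[0,0,0,0,0,0,0]]]'

```text
time: 12.3
tool_pos: [0.4698, -0.2986, 0.1284]
tool_rot: [-0.499, 0.499, 0.501, -0.501]
contact_force: [1.3, -0.6, 0.7]
gripper_width: -0.002
```

Run:
```python
from h import *
s=state();print(s['tool_pos'],s['contact_force'])
w=grab_frame('wrist');t=grab_frame('scene')
cv2.imwrite('pics/w12.png',np.hstack([cv2.resize(w,(400,300)),cv2.resize(t[240:360,240:400],(400,300),interpolation=cv2.INTER_CUBIC)]))
```

```text
[ 0.46982681 -0.29857822  0.12841503] [ 1.25015514 -0.63656331  0.74492818]
```

View pics/w12.png

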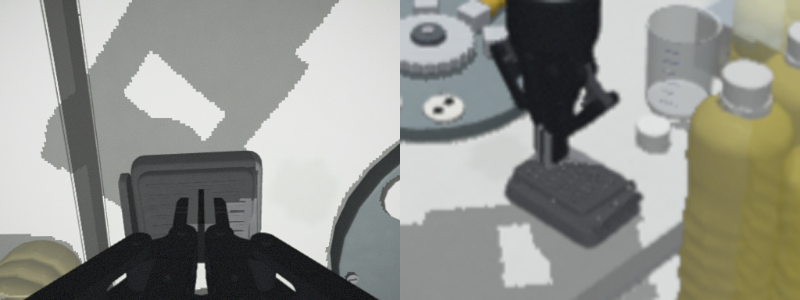

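Call:
carry_out --rows '[[[0,0,0,0,0,-0.3,0],[0,0,0,0,0,-0.15,0],[0,0,0,0,0,0,0]]]'

```text
time: 12.7
tool_pos: [0.469, -0.2986, 0.1088]
tool_rot: [0.5, -0.498, -0.501, 0.501]
contact_force: [0.1, 0.3, 0.4]
gripper_width: 0.003
```

Call:
carry_out --rows '[[[0,0,0,0,0,-0.04,0],[0,0,0,0,0,-0.04,0],[0,0,0,0,0,-0.04,0],[0,0,0,0,0,0,0]]]'

```text
time: 13.1
tool_pos: [0.4697, -0.2993, 0.1057]
tool_rot: [0.499, -0.499, -0.501, 0.501]
contact_force: [-1.8, 0.4, 2.6]
gripper_width: 0.001
```

Call:
carry_out --rows '[[[0,0,0,0,0,-0.03,0],[0,0,0,0,0,-0.03,0],[0,0,0,0,0,0,0]]]'

```text
time: 13.4
tool_pos: [0.4696, -0.2993, 0.1029]
tool_rot: [0.499, -0.499, -0.501, 0.501]
contact_force: [-2.4, -0.4, 3.9]
gripper_width: 0.003
```

Call:
carry_out --rows '[[[0,0,0,0,0,-0.03,0],[0,0,0,0,0,-0.03,0],[0,0,0,0,0,0,0]]]'

```text
time: 13.7
tool_pos: [0.4696, -0.2993, 0.1006]
tool_rot: [0.499, -0.499, -0.501, 0.501]
contact_force: [-4.5, 0.3, 5.2]
gripper_width: 0.001
```

Call:
carry_out --rows '[[[0,0,0,-0.015,0,-0.01,0],[0,0,0,-0.01,0,-0.02,0],[0,0,0,0,0,0,0]]]'

```text
time: 14.0
tool_pos: [0.4694, -0.2994, 0.1005]
tool_rot: [-0.499, 0.5, 0.501, -0.501]
contact_force: [-4.1, 1.1, 9.2]
gripper_width: 0.002
```

Run:
```python
from h import *
s=state();print(s['tool_pos'],s['contact_force'])
w=grab_frame('wrist');t=grab_frame('scene')
cv2.imwrite('pics/w13.png',np.hstack([cv2.resize(w,(400,300)),cv2.resize(t[240:360,240:400],(400,300),interpolation=cv2.INTER_CUBIC)]))
```

```text
[ 0.4693768  -0.29940462  0.10052836] [-4.10630499  1.07751146  9.16297585]
```

View pics/w13.png

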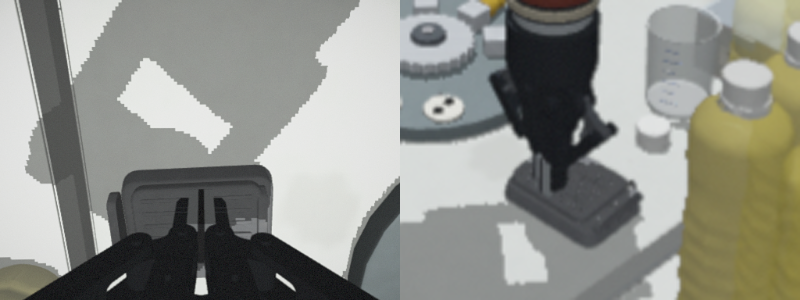

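Call:
carry_out --rows '[[[0,0,0,-0.01,0,-0.025,0],[0,0,0,0,0,0,0]]]'

```text
time: 14.3
tool_pos: [0.4693, -0.2995, 0.1004]
tool_rot: [-0.498, 0.5, 0.501, -0.501]
contact_force: [-4.8, 3.5, 14.3]
gripper_width: -0.004
```

Call:
carry_out --rows '[[[0,0,0,0,0,-0.02,0],[0,0,0,0,0,0,0]]]'

```text
time: 14.5
tool_pos: [0.4694, -0.2995, 0.1003]
tool_rot: [-0.499, 0.499, 0.501, -0.501]
contact_force: [-6.8, 4.9, 17.9]
gripper_width: -0.002
```

Call:
carry_out --rows '[[[0,0,0,0,0,0.05,0],[0,0,0,0,0,0.08,0],[0,0,0,0,0,0.1,0],[0,0,0,0,0,0.3,0],[0,0,0,0,0,0.8,0]]]'

```text
time: 15.0
tool_pos: [0.4661, -0.2974, 0.1476]
tool_rot: [0.502, -0.496, -0.501, 0.501]
contact_force: [-0.1, 0.5, -0.8]
gripper_width: -0.001
```

Call:
carry_out --rows '[[[0,0,0,0.5,0,1,0],[0,0,0,0.5,0.1,1,0],[0,0,0,0.5,0.1,1,0],[0,0,0,0,0,0,0],[0,0,0,0,0,0,0]]]'

```text
time: 15.5
tool_pos: [0.5287, -0.2911, 0.272]
tool_rot: [-0.498, 0.499, 0.501, -0.501]
contact_force: [0.1, 0.7, 0.1]
gripper_width: 0.001
```

Run:
```python
from h import *
s=state();print(s['tool_pos'],list(s['tool_rot']),s['contact_force'])
w=grab_frame('wrist');cv2.imwrite('pics/w14.png',w)
```

```text
[ 0.52869812 -0.29110535  0.27199154] [np.float64(-0.4981734297907), np.float64(0.49946420529974866), np.float64(0.5011932684961975), np.float64(-0.5011626972241243)] [0.1470849  0.74652422 0.13445168]
```

View pics/w14.png

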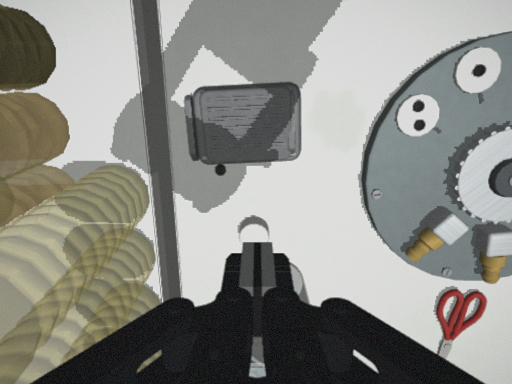

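Run:
```python
from h import *
t=grab_frame('scene');t0=cv2.imread('pics/scene0.png')
f=lambda i:cv2.resize(i[200:345,180:360],(400,322),interpolation=cv2.INTER_CUBIC)
cv2.imwrite('pics/f1.png',np.hstack([f(t0),f(t)]))
d=cv2.absdiff(t,t0)[285:345,270:350].max(2);print('pedal diff',(d>40).sum(),d.mean())
```

```text
pedal diff 1246 23.053958333333334
```

View pics/f1.png

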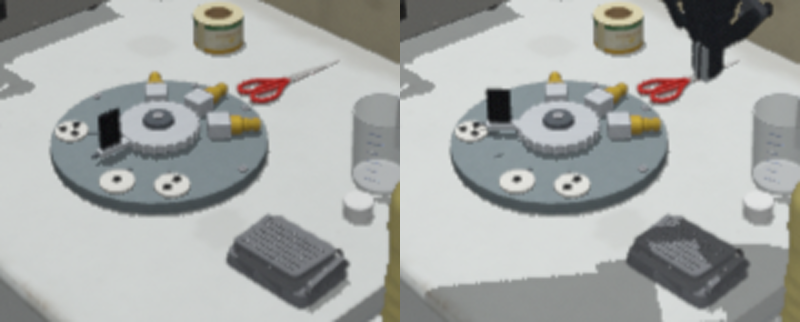

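```bash
python3 -c "
from plant import *
s=state();print(s['time'],s['contact_force']);print(job_done())"
```

```text
15.6 [ 0.06726987 -0.83306142 -1.03161502]
the job is handed in; nothing more can be done
None
```

The selector now points at the three-dot tag, and the pedal was pressed fully down once and let spring back. I handed the job in at 15.6 s.

- **Selector:** I pushed the tab round with the closed fingertips. The first in-line wrist view showed it about 0.013 rad short, so I nudged it a little further. In the next view it was 0.006 to 0.014 rad past centre, depending on which feature I measured. I took no closer measurement after that; the last scene picture still shows it pointing at the tag.
- **Pedal:** I pressed only after the selector was set. The fingertip went down about 5.5 mm to a hard stop at about 18 N vertical. Sideways force at the stop was about 8 N.
- **Final check:** Before and after pictures show the pedal flat in the same place with its paddle up. The beaker, the cap beyond the pedal and the label roll had not moved. The cap at the front left was not in that comparison, but the arm stayed well clear of it. The gripper was well clear of everything, with force readings at noise level.
- **Disagreements:** An early high wrist view placed the selector's axis about 5 mm off the other two cameras. I used the agreeing measurements for positions. After the first push, one estimate from the tab's top edge suggested an error of about 0.03 to 0.04 rad, but the later in-line views did not bear that out. A raw pixel difference around the pedal was large, which I put down to the arm's shadow.

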